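# Find the rocking corner of a microscope base and press its levelling shim flat

### The job

The microscope base on the rubber mat does not stand firmly. Press down on its corners with the closed fingertips, one after another, until you have rocked the one that gives, then push that corner's levelling shim (the round plug in the base) all the way down. Leave the other three shims up, leave the base where it stands and do not disturb the things around it; nothing is to be picked up.

Things in the scene. Friction and masses are not known exactly. Their poses are not given: they have to be found in the camera images.
- plate: Base of a stereo microscope: white plate 170 mm along x, 260 mm along y, 18 mm thick, 1.1 to 1.6 kg, standing loose and level on four hidden feet. Origin: centre of its underside, 15 mm above the bench; z up. Top face 33 mm above the bench. In the middle: flat glass disc, two low clips; at x = +58 mm, y = 0 a round column socket 40 mm across, 22 mm above the top face.
- corner_1 (a point): Point on the plate's top face to press to test a corner, at x = -62, y = -110 mm in the plate frame. This corner's shim is centred at x = -60, y = -65 mm. One of the four corners, drawn anew each time, gives: pressed with 4 to 7 N it sinks about 5 mm, then stops, and comes back when let go. The rest are firm. 10 N is plenty.
- corner_2 (a point): Point on the plate's top face to press to test a corner, at x = -62, y = +110 mm in the plate frame. This corner's shim is centred at x = -60, y = +65 mm. See corner_1.
- corner_3 (a point): Point on the plate's top face to press to test a corner, at x = +62, y = -110 mm in the plate frame. This corner's shim is centred at x = +60, y = -65 mm. See corner_1.
- corner_4 (a point): Point on the plate's top face to press to test a corner, at x = +62, y = +110 mm in the plate frame. This corner's shim is centred at x = +60, y = +65 mm. See corner_1.
- loose_shim (a joint): Travel (m) of the shim at the rocking corner, whichever that is: 0 up, 0.010 at its stop. Shims are upright round grey plugs 22 mm across in 28 mm holes of the plate, tops 11 mm above the plate's top at the start, 1 mm above it at the stop. They take 5 to 15 N to push (20 N is enough) and stay where left. Going down, this one wedges its corner up so that it no longer rocks.
- firm_shim_1 (a joint): Travel (m) of one of the three shims at firm corners (which corner is not told): the same plug, 0 up, 0.010 at its stop. To stay up.
- firm_shim_2 (a joint): Travel (m) of one of the three shims at firm corners (which corner is not told): the same plug, 0 up, 0.010 at its stop. To stay up.
- firm_shim_3 (a joint): Travel (m) of one of the three shims at firm corners (which corner is not told): the same plug, 0 up, 0.010 at its stop. To stay up.
- jar: Bystander: white capped sample jar 54 mm across, 75 mm high, origin at the centre of its underside. Leave alone.
- dish: Bystander: closed clear petri dish 94 mm across, 15 mm high, origin at the centre of its underside. Leave alone.
- eyepiece: Bystander: black microscope eyepiece 38 mm across, 52 mm high, standing on its narrow end, origin at the centre of its underside. Leave alone.
Not all that is in view belongs to the job. What is shaped like the part that bears firm_shim_3 but purple or white is not meant. What is shaped like the part that bears firm_shim_1 but purple is not meant.

How it is judged:
By the outcome, as a careful person would: the job done as asked, in the order asked, and still so for the second after the job is handed in, with the robot touching nothing.
It also fails if it takes over 45 s, if anything falls off the work surface, if the arm or the gripper's body presses on something with over 40 N, if the wrist force passes 120 N, or if a joint passes its speed limit or range.

### The arm

A 6-joint arm with a two-finger parallel gripper is mounted at the origin on the work surface. World frame = base frame: x ahead of the robot, y to its left, z up, the work surface at z = 0. Lengths are in m, angles in degrees, forces in N, time in s.
With the tool pointing down it reaches from about 0.4 to 0.825 m from the base axis. Payload 7 kg.
Tool frame: the origin (TCP) lies at the centre of the arm's flange, where the gripper is bolted on; the fingertips stand 178 mm ahead of it and the grasp point (between the pads) lies 159 mm ahead of it (tip_reach is the distance from the TCP to the fingertips, in m); z points along the fingers, y is the line along which they close (so a half turn about z gives the same grasp; the last joint's range is limited). The gripper opens to 88 mm and grips with 3 to 60 N. Pads are 19 mm wide; open, the fingers measure 130 mm over their backs; the gripper's body (78 mm by 193 mm) begins 47 mm behind the grasp point.
Start: joints at [90.418, 20.546, 0.682, 0, -70.136, -16.507], TCP at [0.187, 0.649, 0.405] pointing down, gripper open.
Joint ranges: [-176.03, 176.03], [-82.01, 121.73], [-58.28, 71.71], [-173.87, 95.51], [-174.79, -0.11], [-173.66, 173.66]. Speed limits (degrees/s): [136.94, 136.94, 172.46, 180, 180, 180].

### API

Orientations are given as [roll, pitch, yaw] about the fixed x, y, z axes, in that order (R = Rz(yaw) Ry(pitch) Rx(roll)).
In Python, from plant import * gives the robot as it stands.
- The arm moves only by the shell command python3 -m handwheel 'ROWS'. ROWS is JSON, a list of rows, each a list of 7 numbers: the opening, from -1 (shut) to 1 (fully open), then the shift along the tool's x, y, z as a fraction of full scale, then the turn, a rotation vector about the tool's x, y, z as a fraction of full scale. A call has 1 to 5 rows; each row shifts and turns the commanded pose from where the row before left it, along the tool's axes as they then stand; what a row does not reach is not made up. Full scale, the value 1, is 0.025 m for a shift and 6 degrees for a turn. A row lasts 1/8 s, in which the tool goes at most 62.5 mm and 10.7 degrees, less where a joint would pass 70% of its speed; a pose out of reach is approached as far as the arm can. A call with a number of a shift or a turn outside -1 to 1 is refused whole. A call with a gripper value outside its range is refused whole. The fingers move at their own pace and stop on an object; the grip force is fixed at half the most. Time passes only in rows, so rows that do not move let the fingers close. It gives the time, the measured TCP pose, the force, the opening and the grip force at its end, in the units of the state.
- get_obs(): the state, without advancing time (a new reading comes with each control period).
- snapshot(name): name is "side" or "top"; returns a dict with "color" (480x640x3 uint8, red, green, blue), "fx", "fy", "cx", "cy" (pixels), "R" (3x3) and "t" (3): a world point X has camera coordinates R X + t. Camera axes: x right, y down, z forward; pixel columns grow to the right and rows downward; lengths in m; the calibration is good to about 2 mm. A picture is of the moment at which its call begins. There is no depth.
- close_job(): hands the job in; it is judged then, once.
The state is a dict: "clock": time; "joint_pos": joint angles; "qvel": joint speeds; "tau": joint torques, N m; "tool_pos": TCP position; "orientation": TCP orientation; "force": force on the tool from outside, world axes, zero at the start; "moment": the same for the moment, N m; "opening": finger opening in m; "gripper_force": force on a finger pad.
Only numpy, scipy, OpenCV 4.12 (cv2) and the standard library are available. Lean on these libraries where they do the work, as an engineer would, in place of code of your own. Each camera call takes 0.05 s, during which the arm holds its last target. There are 200 camera calls.

## Working session

There is one attempt and no reset: what is moved stays moved. The work goes in short steps, Python scripts to look and compute and a shell command to move; the robot and the scene stay as the last step left them, time stands still between calls to the robot, and variables do not carry over. Pictures are saved under pics/ and viewed, at most 10 in all, crops included, and the job is handed in when it is done.

```bash
mkdir -p pics
python3 - <<'E'
from plant import *
import cv2
o=get_obs();print(o)
for n in("top","side"):
    s=snapshot(n);cv2.imwrite(f"pics/{n}0.png",s["color"][:,:,::-1]);print(n,s["fx"],s["cx"],s["cy"],s["R"],s["t"])
E
```

```text
{'clock': 0.0, 'joint_pos': array([ 9.04178526e+01,  2.05915567e+01,  6.32519425e-01, -2.20979145e-02,
       -7.01354136e+01, -1.65079169e+01]), 'qvel': array([-0.00923248, -0.0568252 ,  0.03102849, -0.01256885, -0.01952722,
       -0.1127936 ]), 'tau': array([-8.63951955e-04, -5.82716918e+01,  2.93047106e+01,  6.99704289e+00,
        6.87337102e-03, -1.72168834e-04]), 'tool_pos': array([0.18700401, 0.64836588, 0.40370531]), 'orientation': array([ 1.79903539e+02, -6.92387488e-03, -1.60975844e+01]), 'force': array([0.74119212, 0.82855452, 0.57396675]), 'moment': array([-0.04794755, -0.02528126, -0.00168692]), 'gripper_force': 0.0, 'opening': 0.08774969811744457}
top 482.10006647703443 319.6205601389174 242.7329990341966 [[ 1.77283866e-03 -9.99933959e-01 -1.13549617e-02]
 [-9.93971635e-01 -5.17269375e-04 -1.09636312e-01]
 [ 1.09623198e-01  1.14808774e-02 -9.93906909e-01]] [0.02509666 0.55343868 0.84207436]
side 439.87536974889775 312.78064418044426 237.35174736120052 [[-9.99447336e-01 -3.32332323e-02  7.58785752e-04]
 [-2.19638183e-02  6.43055897e-01 -7.65504216e-01]
 [ 2.49522377e-02 -7.65097814e-01 -6.43430432e-01]] [0.55268611 0.02264155 0.9638604 ]
```

View pics/top0.png

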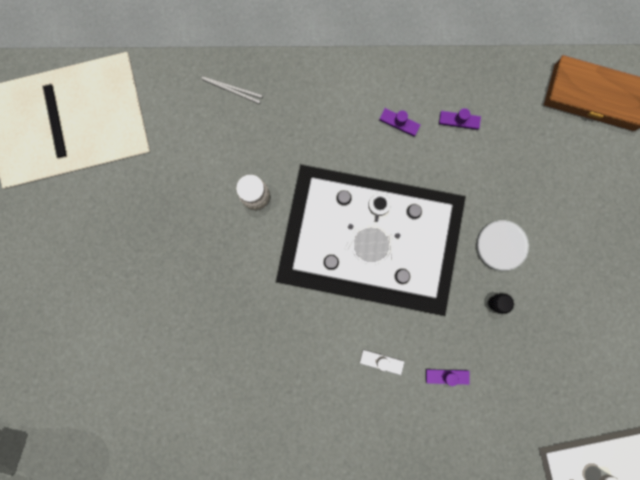

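View pics/side0.png

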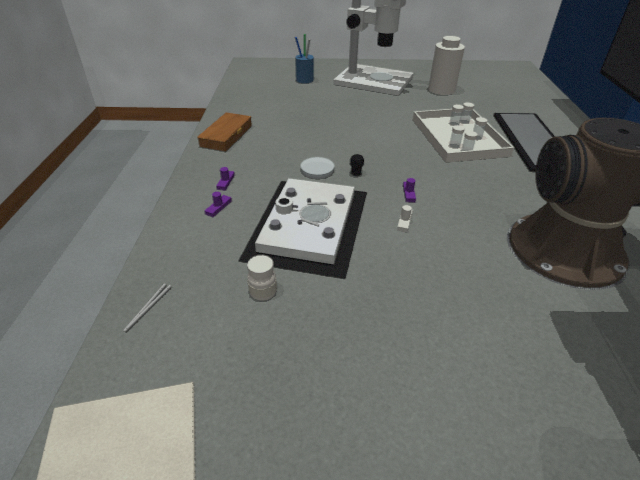

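The top view shows the mat and white plate centred near (372,240) with the column socket at (379,203), so plate +x points up the image, which is away from the robot. The jar is at (252,190), the dish at (503,245) and the eyepiece at (502,303).

Things that could pass for a shim:
- The four grey plugs in the plate at (344,197), (414,211), (331,262) and (403,276). These are the ones I want.
- Purple lookalikes at (400,118), (462,117) and (449,378), which I rule out.
- A white lookalike at (383,362), which I rule out.

In the side view the plate is at (310,220). The jar is at (261,278), near the plate's +y side.

```bash
cat > h.py <<'E'
from plant import *
import numpy as np, cv2
def ray(s,u,v,z):
    d=s["R"].T@np.array([(u-s["cx"])/s["fx"],(v-s["cy"])/s["fy"],1]);c=-s["R"].T@s["t"]
    return c+d*(z-c[2])/d[2]
E
python3 - <<'E'
from h import *
s=snapshot("top");im=s["color"]
g=im.min(2); m=(g>195).astype(np.uint8); m[:165]=0;m[315:]=0;m[:,:285]=0;m[:,465:]=0
c=max(cv2.findContours(m,cv2.RETR_EXTERNAL,cv2.CHAIN_APPROX_NONE)[0],key=cv2.contourArea)
P=np.array([ray(s,*p[0],0.033)[:2] for p in c]).astype(np.float32)*1000
print("rect",cv2.minAreaRect(P))
# grey plugs
g2=cv2.cvtColor(im,cv2.COLOR_RGB2GRAY)
pts=[]
for u,v in [(344,197),(414,211),(331,262),(403,276)]:
    w=g2[v-13:v+14,u-13:u+14]; mm=((w<185)).astype(np.uint8)
    n,l,st,ce=cv2.connectedComponentsWithStats(mm); k=1+np.argmax(st[1:,4])
    b=((w>110)&(w<185)&(l==k)); ys,xs=np.nonzero(b)
    p=ray(s,u-13+xs.mean(),v-13+ys.mean(),.042); pts.append(p[:2]); print(st[k],p)
pts=np.array(pts); print("ctr",pts.mean(0), "yaw", [np.degrees(np.arctan2(*(pts[a]-pts[b])[[1,0]])) for a,b in((0,2),(1,3))],[np.degrees(np.arctan2(*(pts[a]-pts[b])[[1,0]]))-90 for a,b in((0,1),(2,3))])
cv2.imwrite("pics/crop.png",cv2.resize(im[160:320,270:470][:,:,::-1],None,fx=4,fy=3.75 if 0 else 4)[:600])
print(get_obs()["tool_pos"])
E
```

```text
rect ((564.8650512695312, -69.82420349121094), (257.371826171875, 166.97772216796875), 78.77195739746094)
[  5   6  16  16 213] [ 0.63603444 -0.01778767  0.042     ]
[  5   6  16  16 212] [ 0.61039366 -0.14449026  0.042     ]
[  5   5  17  17 225] [0.51909484 0.00519014 0.042     ]
[  4   5  17  17 228] [ 0.49380559 -0.1215748   0.042     ]
ctr [ 0.56483213 -0.06966565] yaw [np.float64(-11.116595654928988), np.float64(-11.119776837918437)] [np.float64(-11.440431981773742), np.float64(-11.282230663466422)]
[0.18701223 0.64842486 0.40395033]
```

View pics/crop.png

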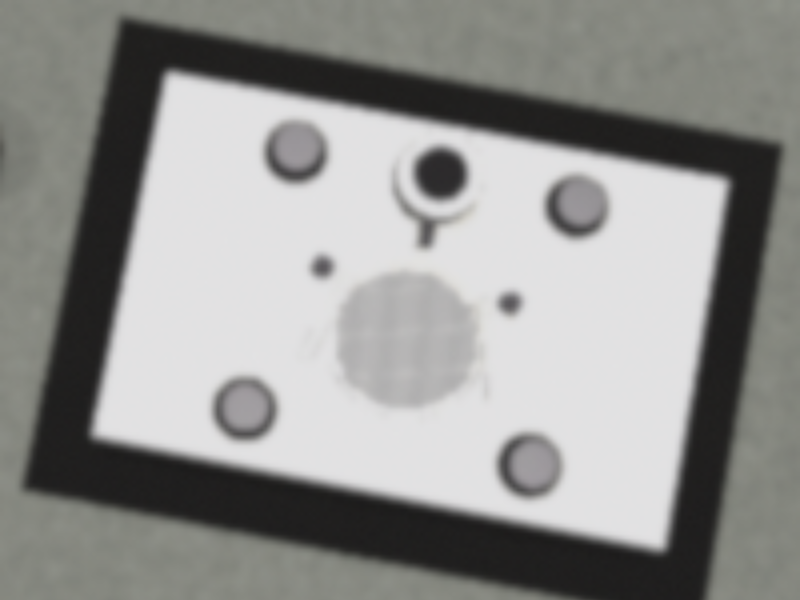

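The crop confirms four grey plugs with dark rims in the white plate, with the socket towards +x. Plate centre is (0.565, -0.070) and yaw is -11.2°.

```bash
python3 -m handwheel '[[-1,0,0,0,0,0,-0.82],[-1,0,0,0,0,0,0]]'
```

```text
clock: 0.4
tool_pos: [0.187, 0.6485, 0.4043]
orientation: [180.0, -0.0, -11.2]
force: [0.1, 0.2, 0.1]
opening: 0.0731
gripper_force: 0.0
```

```bash
python3 -m handwheel '[[-1,0.85,1,0,0,0,0],[-1,0.85,1,0,0,0,0],[-1,0.85,1,0,0,0,0],[-1,0.85,1,0,0,0,0],[-1,0.85,1,0,0,0,0]]'
python3 -m handwheel '[[-1,0.85,1,0,0,0,0],[-1,0.85,1,0,0,0,0],[-1,0.85,1,0,0,0,0],[-1,0.85,1,0,0,0,0],[-1,0.85,1,0,0,0,0]]'
python3 -m handwheel '[[-1,0.85,1,0,0,0,0],[-1,0.85,1,0,0,0,0],[-1,0.85,1,0,0,0,0],[-1,0.85,1,0,0,0,0],[-1,0.85,1,0,0,0,0]]'
python3 -m handwheel '[[-1,0.85,1,1,0,0,0],[-1,0.85,1,1,0,0,0],[-1,0.85,1,1,0,0,0],[-1,0.85,1,1,0,0,0],[-1,0.85,1,1,0,0,0]]'
python3 -m handwheel '[[-1,0.85,0.8,0.4,0,0,0],[-1,0,0,0,0,0,0]]'
```

```text
clock: 1.02
tool_pos: [0.2675, 0.5043, 0.4046]
orientation: [180.0, 0.0, -11.3]
force: [0.2, 0.7, -0.1]
opening: 0.0236
gripper_force: 0.0
clock: 1.65
tool_pos: [0.3475, 0.361, 0.4048]
orientation: [-180.0, -0.0, -11.3]
force: [0.6, 1.3, 0.6]
opening: 0.0004
gripper_force: 0.0
clock: 2.28
tool_pos: [0.4275, 0.2179, 0.4048]
orientation: [-180.0, -0.0, -11.3]
force: [0.4, -0.6, -0.0]
opening: 0.0
gripper_force: 0.0
clock: 2.9
tool_pos: [0.5076, 0.0747, 0.279]
orientation: [-180.0, -0.0, -11.3]
force: [-0.5, 0.2, -0.3]
opening: 0.0003
gripper_force: 0.0
clock: 3.15
tool_pos: [0.5246, 0.0505, 0.2685]
orientation: [179.9, 0.1, -11.4]
force: [0.7, -0.2, -0.7]
opening: 0.0001
gripper_force: 0.0
```

```bash
python3 -m handwheel '[[-1,0,0,1,0,0,0],[-1,0,0,1,0,0,0],[-1,0,0,0.2,0,0,0],[-1,0,0,0,0,0,0]]' | grep -E "tool_pos|force: \["
python3 -m handwheel '[[-1,0,0,0.06,0,0,0],[-1,0,0,0,0,0,0]]'| grep -E "tool_pos|force: \["
python3 -m handwheel '[[-1,0,0,0.04,0,0,0],[-1,0,0,0,0,0,0]]'| grep -E "tool_pos|force: \["
python3 -m handwheel '[[-1,0,0,0.04,0,0,0],[-1,0,0,0,0,0,0]]'| grep -E "tool_pos|force: \["
```

```text
tool_pos: [0.5243, 0.0523, 0.2151]
force: [0.5, 0.6, 1.9]
tool_pos: [0.5243, 0.0521, 0.2139]
force: [-0.3, 0.3, -0.0]
tool_pos: [0.5242, 0.0519, 0.2123]
force: [-0.0, 0.1, -0.2]
tool_pos: [0.5242, 0.052, 0.2113]
force: [-0.6, 0.3, 2.5]
```

```bash
python3 -m handwheel '[[-1,0,0,0.04,0,0,0],[-1,0,0,0,0,0,0]]'| grep -E "tool_pos|force: \["
python3 -m handwheel '[[-1,0,0,0.04,0,0,0],[-1,0,0,0,0,0,0]]'| grep -E "tool_pos|force: \["
```

```text
tool_pos: [0.5242, 0.0521, 0.2103]
force: [-2.2, 2.4, 4.4]
tool_pos: [0.5241, 0.0521, 0.2092]
force: [-3.1, 3.5, 4.6]
```

```bash
python3 -m handwheel '[[-1,0,0,0.06,0,0,0],[-1,0,0,0,0,0,0]]'| grep -E "tool_pos|force: \["
python3 -m handwheel '[[-1,0,0,0.06,0,0,0],[-1,0,0,0,0,0,0]]'| grep -E "tool_pos|force: \["
```

```text
tool_pos: [0.5242, 0.0521, 0.2077]
force: [-2.9, 2.5, 5.5]
tool_pos: [0.5242, 0.0521, 0.2065]
force: [-4.5, 2.9, 7.5]
```

```bash
python3 -m handwheel '[[-1,0,0,0.04,0,0,0],[-1,0,0,0,0,0,0]]'| grep -E "tool_pos|force: \["
python3 - <<'E'
from h import *
s=snapshot("side");cv2.imwrite("pics/press.png",cv2.resize(s["color"][160:280,220:380][:,:,::-1],None,fx=5,fy=5))
E
```

```text
tool_pos: [0.5242, 0.0522, 0.2062]
force: [-6.9, 3.6, 16.0]
```

View pics/press.png

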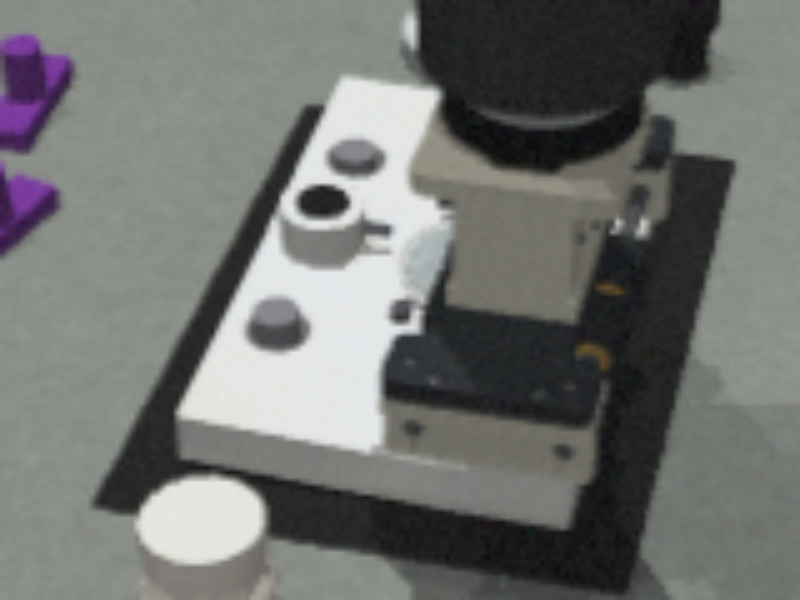

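The picture shows the fingertips on the near +y corner (corner 2) with that corner tipped down. It sank 5.1 mm at 4.5 to 7.5 N, then stopped hard, so corner 2 is the one that gives. I'll lift and go to its shim.

```bash
python3 -m handwheel '[[-1,0,0,-0.2,0,0,0],[-1,0,0,-0.8,0,0,0],[-1,0,0,-0.2,0,0,0],[-1,0.1,0.95,0,0,0,0],[-1,0.06,0.92,0,0,0,0]]'
python3 -m handwheel '[[-1,0,0,0,0,0,0],[-1,0,0,0,0,0,0]]'
```

```text
clock: 6.32
tool_pos: [0.5188, 0.0048, 0.2346]
orientation: [180.0, 0.0, -11.1]
force: [-0.3, 0.3, 0.5]
opening: 0.0002
gripper_force: 0.0
clock: 6.58
tool_pos: [0.5191, 0.0053, 0.2348]
orientation: [180.0, 0.0, -11.2]
force: [-0.2, 0.2, 0.4]
opening: 0.0003
gripper_force: 0.0
```

```bash
python3 -m handwheel '[[-1,0,0,0.4,0,0,0],[-1,0,0,0.1,0,0,0],[-1,0,0,0.08,0,0,0],[-1,0,0,0.08,0,0,0],[-1,0,0,0,0,0,0]]' | grep -E "tool_pos|force: \["
python3 -m handwheel '[[-1,0,0,0.08,0,0,0],[-1,0,0,0.08,0,0,0],[-1,0,0,0,0,0,0]]'| grep -E "tool_pos|force: \["
```

```text
tool_pos: [0.5188, 0.0056, 0.2189]
force: [-3.3, 0.6, 7.6]
tool_pos: [0.5188, 0.0057, 0.215]
force: [-3.5, 1.3, 9.3]
```

```bash
python3 -m handwheel '[[-1,0,0,0.08,0,0,0],[-1,0,0,0,0,0,0]]'| grep -E "tool_pos|force: \["
python3 -m handwheel '[[-1,0,0,0.06,0,0,0],[-1,0,0,0,0,0,0]]'| grep -E "tool_pos|force: \["
python3 -m handwheel '[[-1,0,0,0.04,0,0,0],[-1,0,0,0,0,0,0]]'| grep -E "tool_pos|force: \["
```

```text
tool_pos: [0.5188, 0.0057, 0.213]
force: [-3.7, 1.1, 9.7]
tool_pos: [0.5189, 0.0056, 0.2122]
force: [-6.2, 1.2, 18.2]
tool_pos: [0.5189, 0.0057, 0.2121]
force: [-10.3, 0.6, 28.1]
```

It hit a hard stop at TCP 0.212, which is the expected end of travel. I'll lift off and check.

```bash
python3 -m handwheel '[[-1,0,0,-0.2,0,0,0],[-1,0,0,-1,0,0,0],[-1,0,0,-1,0,0,0],[-1,0,0,-1,0,0,0],[-1,0,0,-1,0,0,0]]' | grep -E "tool_pos|force: \["
python3 -m handwheel '[[-1,-1,-1,-1,0,0,0],[-1,-1,-1,-1,0,0,0],[-1,-1,-1,-1,0,0,0],[-1,0,-1,0,0,0,0],[-1,0,-1,0,0,0,0]]' | grep -E "clock|tool_pos|force: \["
python3 -m handwheel '[[-1,0,-1,0,0,0,0],[-1,0,-1,0,0,0,0],[-1,0,-1,0,0,0,0],[-1,0,-1,0,0,0,0],[-1,0,0,0,0,0,0]]' | grep -E "clock|tool_pos|force: \["
python3 - <<'E'
from h import *
s=snapshot("side");t=snapshot("top")
a=cv2.resize(s["color"][160:310,220:380],(480,450));b=cv2.resize(t["color"][160:320,230:530],(800,427))
cv2.imwrite("pics/end_s.png",a[:,:,::-1]);cv2.imwrite("pics/end_t.png",b[:,:,::-1])
E
```

```text
tool_pos: [0.519, 0.0056, 0.3156]
force: [0.3, 0.4, -0.0]
clock: 9.57
tool_pos: [0.4695, 0.1437, 0.3903]
force: [0.3, -0.5, -1.1]
clock: 10.2
tool_pos: [0.4895, 0.2427, 0.3896]
force: [-0.1, -0.5, 0.3]
```

View pics/end_s.png

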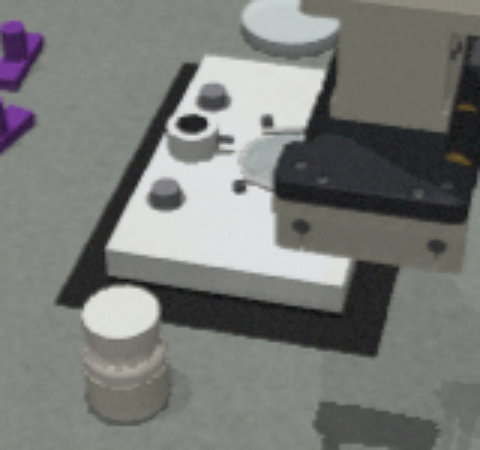

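View pics/end_t.png

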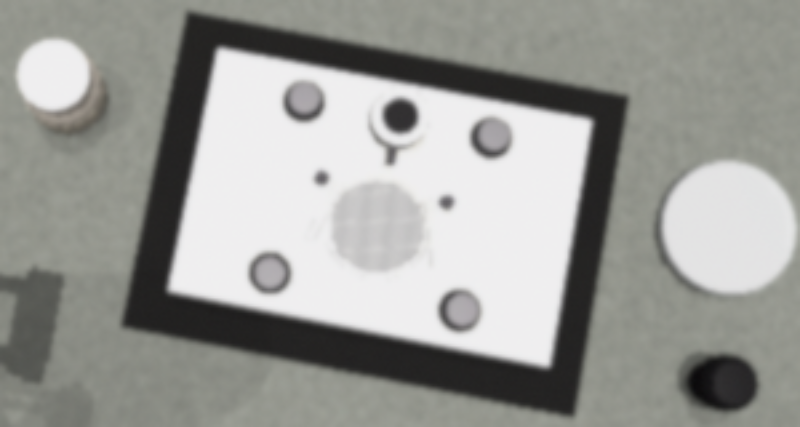

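The top view shows the plate, jar, dish and eyepiece where they were. The plug at (270,272) sits centred in its hole, so it is down, while the other three still stand proud with offset rims. In the side view the gripper hides that plug, and the two far plugs are up.

```bash
python3 -c "
from plant import *
print(close_job())"
```

```text
the job is handed in; nothing more can be done
None
```

I found that corner 2 was the one that rocks (it sank about 5 mm at 4.5–7.5 N, then stopped hard), pushed its shim 10 mm down to its stop, left the other three shims up and everything else in place, and handed the job in at about 10 s.

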